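# Find the flush release paddle and switch off the portable power distributor

### The arm

A 6-joint arm with a two-finger parallel gripper is mounted at the origin on the work surface. World frame = base frame: x ahead of the robot, y to its left, z up, the work surface at z = 0. Lengths are in m, angles in rad, forces in N, time in s.
With the tool pointing down it reaches from about 0.325 to 0.9 m from the base axis. Payload 6.1 kg.
Tool frame: the origin (TCP) lies midway between the tips of the shut fingers; the grasp point (between the pads) lies 19 mm behind it; z points along the fingers, y is the line along which they close (so a half turn about z gives the same grasp; the last joint's range is limited). The gripper opens to 85 mm and grips with 20 to 120 N. Pads are 22 mm wide; open, the fingers measure 114 mm over their backs; the gripper's body (76 mm by 85 mm) begins 54 mm behind the grasp point. The pads swing forward as they close: fully open they stand 13 mm farther back than shut.
Start: joints at [0.989, 0.22, 1.526, -0, 1.395, -0.126], TCP at [0.275, 0.561, 0.231] pointing down, gripper open.
Joint ranges: [-2.98, 2.98], [-0.91, 2.08], [0.09, 2.57], [-1.24, 4.39], [0.2, 2.65], [-2.68, 2.68]. Speed limits (rad/s): [2.57, 2.57, 3.01, 3.14, 3.14, 3.14].

### API

Orientations are given as [roll, pitch, yaw] about the fixed x, y, z axes, in that order (R = Rz(yaw) Ry(pitch) Rx(roll)).
In Python, from plant import movep, move_l, set_joints, gripper_to, hold, inverse_kinematics, observe, get_image, get_calibration, Unreachable, job_done gives the robot as it stands. Calls block until the motion is done:
- movep(position, orientation): joint-space move of the TCP to a pose.
- move_l(position, feed=0.15, rotation=None, max_force=None): straight line of the TCP; rotation=None keeps the orientation; feed is the mean speed in m/s. With max_force (N) it stops when the force on the tool has changed by that much, and returns True; else False.
- set_joints(angles): joint-space move.
- gripper_to(opening, f_grip=None): finger opening in m; f_grip is the grip in N (None keeps the last); returns when the fingers have stopped.
- hold(seconds).
- inverse_kinematics(position, orientation): joint angles nearest the present ones, or None.
- observe(): the state.
- get_image(name): name is "side" or "top"; returns (picture, depth): 480x640x3 uint8, red, green, blue; 480x640 float32, m along the optical axis (not along the pixel's ray), 0 where there is no reading.
- get_calibration(name): a dict with "intrinsics" (3x3 intrinsics, pixels), "world_from_camera" (4x4, takes a point from camera to world coordinates). Camera axes: x right, y down, z forward; pixel columns grow to the right and rows downward; lengths in m; the calibration is good to about 2 mm. A picture is of the moment at which its call begins. get_calibration takes no time and is no camera call.
A pose or a line that the arm cannot do raises Unreachable and nothing moves.
- job_done(): hands the job in; it is judged then, once.
The state is a dict: "time_s": time; "q": joint angles; "joint_velocities": joint speeds; "joint_torque": joint torques, N m; "eef_pos": TCP position; "tcp_rot": TCP orientation; "ft_force": force on the tool from outside, world axes, zero at the start; "torque": the same for the moment, N m; "opening": finger opening in m; "grasp_force": force on a finger pad.
Only numpy, scipy, OpenCV 4.12 (cv2) and the standard library are available. Lean on these libraries where they do the work, as an engineer would, in place of code of your own. Each camera call takes 0.05 s, during which the arm holds its last target. There are 200 camera calls.

### The job

Switch off the portable power distributor on the bench before it is put away. One of the four identical flush yellow caps along the front rail of its cover is the release paddle for the clear flap: feel for the cap that gives, with a light fingertip, and press it down so that the flap springs open, then push the red main switch fully over towards the front rail to off. Leave the black breakers on, pick nothing up, leave the things standing around where they are, and finish with the hand clear.

Things in the scene. Friction and masses are not known exactly. Their poses are not given: they have to be found in the camera images.
- distributor: portable power distributor, fixed: black tub, flat yellow cover, 230 (x) x 380 (y) x 130 mm tall, blue and red sockets stand 43 mm out of its y ends. Origin: centre of its underside; -x is the front (to the robot, yaw within 0.3 rad), y left, z up. Front rail: x -115 to -55 mm. Behind it the flap covers the breaker well: x -47 to 83, y -115 to 115, floor z 98, breaker faces z 102 mm
- cutout_1 (a point): centre of the upper face of the cap in the leftmost of four cut-outs in a row in the front rail (distributor frame x -85, y 93, z 128.5 mm). Each cut-out is 44 (x) x 54 (y) mm; its yellow cap lies 1.5 mm below the cover. One cap, in any of the four, is the release paddle; the other three are rigid blanks that look the same
- cutout_2 (a point): the same for the second cut-out from the left (distributor frame x -85, y 31, z 128.5 mm)
- cutout_3 (a point): the same for the third cut-out from the left (distributor frame x -85, y -31, z 128.5 mm)
- cutout_4 (a point): the same for the fourth cut-out from the left (distributor frame x -85, y -93, z 128.5 mm)
- release (a joint): travel of the release paddle, m: 0 at rest, 0.006 fully down. A spring resists with about 1.5 N at the start and 5 N at the bottom and brings it back; past about 0.004 it frees the flap. A blank does not give at all. The reading does not say in which cut-out the paddle sits
- flap (a joint): angle of the clear flap in its black frame, 139 (x) x 236 (y) x 5 mm, rad: 0 shut and latched. Once freed, a damped spring swings its front edge up and back about the far hinge (distributor frame x 88, z 130 mm) to the stop at 1.85 in about 2 s, where it stays, leaning away from the robot
- main_switch (a joint): main switch, rad: 0 is on (the toggle leans 0.45 rad from vertical to the far side, distributor +x), 0.9 is off (leans 0.45 rad to the near side, -x), hard stops at both ends. 2 to 6 N at the tip move it; it stays where it is left
- main_switch_tip (a point): middle of the upper edge of the main switch's toggle, the only red one, left in the breaker row: a bar 60 mm wide (y), 6 mm thick, standing 20 mm out from its pivot, which lies along y at distributor frame x 0, y 65, z 102 mm. 34 mm separate it from the next, black toggle
- breaker_1 (a joint): breaker 1, rad: 0 is on, 0.9 off, as the main switch. Black toggle 26 mm wide at distributor frame x 0, y -12, z 102 mm (pivot); stays on
- breaker_2 (a joint): breaker 2, rad: 0 is on, 0.9 off, as the main switch. Black toggle 26 mm wide at distributor frame x 0, y -48, z 102 mm (pivot); stays on
- breaker_3 (a joint): breaker 3, rad: 0 is on, 0.9 off, as the main switch. Black toggle 26 mm wide at distributor frame x 0, y -84, z 102 mm (pivot); stays on
- gland: bystander: brass cable gland 36 mm tall, 30 mm wide, standing on the left end of the distributor's cover; origin at its foot
- screwdriver: bystander: orange-handled screwdriver 190 mm long lying on the bench in front of the distributor
- multimeter: bystander: orange and black multimeter 180 x 86 x 50 mm lying on the bench to the right; origin at the centre of its underside
- tape: bystander: black roll of insulating tape, 66 mm across, 19 mm tall, on the bench to the right
- plug: bystander: blue industrial plug about 120 mm long, 60 mm tall, lying on the bench to the left
- carton: bystander: cardboard carton 120 x 85 x 75 mm on the bench to the left
- clip_bin: bystander: blue open plastic bin 120 x 100 x 70 mm on the bench to the right

How it is judged:
On the way, in this order (a step that is already met when the one before it is completed fails the run):
1. the release paddle is pressed down (value of joint release above 0.004 m), for 0.05 s.
2. the flap has sprung open (value of joint flap above 1.5 rad), for 0.2 s.
3. the main switch is pushed to off (value of joint main_switch above 0.72 rad), for 0.2 s.
At the end, for the whole second after the job is handed in: the flap stands open (beyond 1.5 rad), the red main switch is off (beyond 0.72 of 0.9 rad), the release paddle is back up (within 1.5 mm), the three black breakers are still on (under 0.2 rad) and every loose thing is within 20 mm of where it was (value of joint release below 0.0015 m and value of joint flap above 1.5 rad and value of joint main_switch above 0.72 rad and value of joint each of breaker_1, breaker_2, breaker_3 below 0.2 rad and distance of each of gland, screwdriver, multimeter, tape, plug, carton, clip_bin from where it was at the start of the episode below 0.02 m); the robot touches nothing.
It fails at once if a fingertip presses on anything with more than 60 N (contact force between the fingers and anything else above 60 N).
It fails at once if a black breaker is switched (value of joint any of breaker_1, breaker_2, breaker_3 above 0.3 rad).
It fails at once if a loose thing is picked up, carried or knocked more than 20 mm from its place (distance of any of gland, screwdriver, multimeter, tape, plug, carton, clip_bin from where it was at the start of the episode above 0.02 m).
It also fails if it takes over 48 s, if anything falls off the work surface, if the arm or the gripper's body presses on something with over 40 N, if the wrist force passes 120 N, or if a joint passes its speed limit or range.

## Working session

There is one attempt and no reset: what is moved stays moved. The work goes in short steps, each a Python script; the robot and the scene stay as the last script left them, time stands still between calls to the robot, and variables do not carry over. Pictures are saved under pics/ and viewed, at most 10 in all, crops included, and the job is handed in when it is done.

```bash
ls; mkdir -p pics; python3 - <<'E'
from plant import *
import cv2,numpy as np
for n in("top","side"):
    im,d=get_image(n); cv2.imwrite(f"pics/{n}0.png",im[...,::-1]); np.savez(f"{n}0.npz",im=im,d=d)
    c=get_calibration(n); print(c["intrinsics"],c["world_from_camera"].round(3) if hasattr(c["world_from_camera"],'round') else c)
o=observe();print(o["time_s"],o["eef_pos"],o["tcp_rot"],o["ft_force"],o["opening"])
E
```

```text
pics
[[562.12247065   0.         315.10624747]
 [  0.         562.12247065 237.64545545]
 [  0.           0.           1.        ]] [[-0.024 -0.981  0.191  0.243]
 [-1.     0.023 -0.008 -0.038]
 [ 0.003 -0.191 -0.982  1.501]
 [ 0.     0.     0.     1.   ]]
[[505.10238574   0.         326.82064979]
 [  0.         505.10238574 242.27781892]
 [  0.           0.           1.        ]] [[ 0.986 -0.086  0.146  0.299]
 [-0.169 -0.581  0.796 -1.143]
 [ 0.016 -0.81  -0.587  0.926]
 [ 0.     0.     0.     1.   ]]
0.1 [0.27482448 0.56073299 0.23031393] [-3.13986771e+00 -2.14114995e-04  2.68575561e+00] [ 0.02100528  0.87459711 -0.15547696] 0.0854911537699872
```

View pics/top0.png

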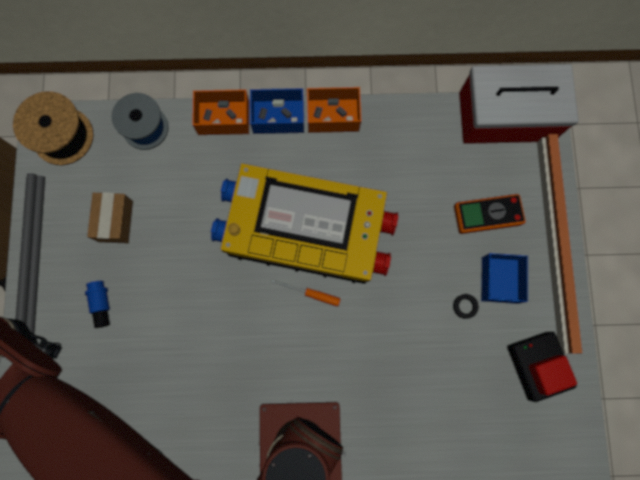

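View pics/side0.png

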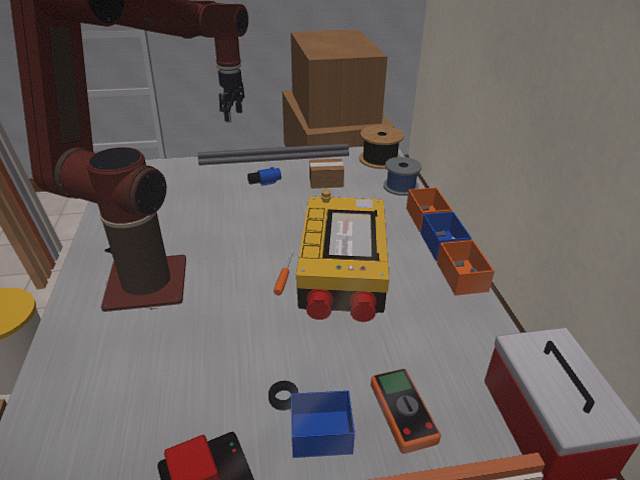

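The top view shows the distributor at about (305,222), with the four caps at about (261,245) to (335,262), the gland at (235,229) and the screwdriver at (322,297). The side view agrees. Next I fit the cover rectangle.

```bash
cat > h.py <<'E'
from plant import *
import cv2,numpy as np
def ray(n,uv,z):
    c=get_calibration(n);K=np.array(c["intrinsics"]);T=np.array(c["world_from_camera"])
    uv=np.atleast_2d(np.asarray(uv,float))
    d=np.c_[uv,np.ones(len(uv))]@np.linalg.inv(K).T@T[:3,:3].T
    return T[:3,3]+d*((z-T[2,3])/d[:,2])[:,None]
def depthpts(n,uv,d):
    c=get_calibration(n);K=np.array(c["intrinsics"]);T=np.array(c["world_from_camera"])
    uv=np.asarray(uv); z=d[uv[:,1],uv[:,0]]
    return (np.c_[uv,np.ones(len(uv))]@np.linalg.inv(K).T*z[:,None])@T[:3,:3].T+T[:3,3]
E
python3 - <<'E'
from h import *
for n in("top","side"):
    f=np.load(f"{n}0.npz");im,d=f["im"],f["d"]
    hsv=cv2.cvtColor(im,cv2.COLOR_RGB2HSV)
    m=cv2.inRange(hsv,(20,120,60),(35,255,255))
    k,l,s,_=cv2.connectedComponentsWithStats(m)
    if n=="side": m[:, :200]=0
    v,u=np.nonzero(m); P=depthpts(n,np.c_[u,v],d)
    ok=(abs(P[:,2]-.13)<.012)&(P[:,0]>.3)&(abs(P[:,1])<.4); print(n,ok.sum(),np.median(P[ok],0))
    mm=np.zeros_like(m);mm[v[ok],u[ok]]=255
    cs,_=cv2.findContours(mm,0,2);c=max(cs,key=cv2.contourArea)[:,0]
    W=ray(n,c,.13)[:,:2]
    r=cv2.minAreaRect((W*1000).astype(np.float32));print(r, cv2.boxPoints(r).round(0).tolist())
im=cv2.imread("pics/top0.png")
cv2.imwrite("pics/crop.png",cv2.resize(im[150:310,200:410],None,fx=3.7,fy=3.7,interpolation=cv2.INTER_CUBIC))
E
```

```text
top 7873 [ 0.51369474 -0.03312209  0.13052559]
((553.0696411132812, -23.17755126953125), (378.9817199707031, 230.5207061767578), 77.12406921386719) [[398.0, -182.0], [623.0, -234.0], [708.0, 136.0], [483.0, 187.0]]
side 4026 [ 0.51037345 -0.10713874  0.12893083]
((549.2031860351562, -34.95146179199219), (393.6434326171875, 227.62371826171875), 77.16722869873047) [[395.0, -202.0], [616.0, -252.0], [704.0, 132.0], [482.0, 182.0]]
```

View pics/crop.png

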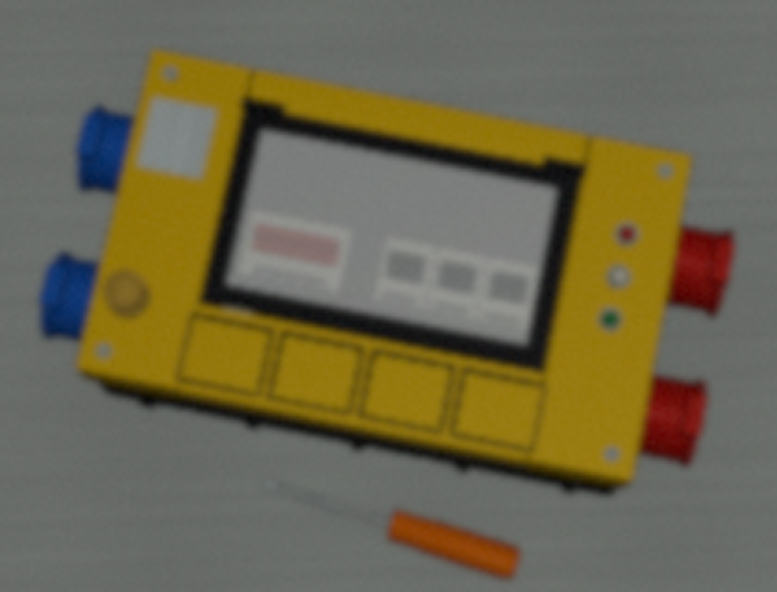

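The fitted rectangle is 379 x 230.5 mm, which matches the cover: centre (0.553, -0.023), yaw about -0.225. In the crop the cap row runs from (226,354) to (499,410), and the gland at (127,293) is clear of cap 1. Next I probe the caps.

```bash
cat >> h.py <<'E'
YAW=np.arctan2(-52,225.)/2+np.arctan2(-85.,369)/2
def W(x,y,z):
    c,s=np.cos(YAW),np.sin(YAW)
    return [.553+c*x-s*y,-.0232+s*x+c*y,z]
RPY=[np.pi,0,YAW+np.pi]
E
python3 - <<'E'
from h import *
print(YAW)
for p in [(-.089,.093,.2),(-.089,-.093,.12),(.035,.065,.11)]:
    print(p,W(*p),inverse_kinematics(W(*p),RPY),inverse_kinematics(W(*p),[np.pi,0,YAW]))
gripper_to(0.0)
movep(W(-.089,.093,.20),RPY)
o=observe();print(o["time_s"],o["opening"],o["eef_pos"],o["ft_force"])
for i,y in enumerate((.093,.031,-.031,-.093)):
    move_l(W(-.089,y,.145),feed=.1)
    hold(.1); f0=observe()["ft_force"]
    hit=move_l(W(-.089,y,.1212),feed=.015,max_force=8)
    o=observe();z=o["eef_pos"][2]
    print(i+1,hit,z,np.array(o["ft_force"])-f0,o["time_s"])
    if z<.1250: hold(.15);print("gives"); move_l(W(-.089,y,.16),feed=.1);break
    move_l(W(-.089,y,.145),feed=.1)
hold(1.5)
print(observe()["time_s"])
im,d=get_image("side");cv2.imwrite("pics/s1.png",cv2.resize(im[100:340,220:500],None,fx=2.5,fy=2.5)[...,::-1])
E
```

```text
-0.22676319162159658
(-0.089, 0.093, 0.2) [np.float64(0.48718717304561293), np.float64(0.08742853071550709), 0.2] [ 0.01809305 -0.06920805  1.89298159  0.          1.31781912 -1.32594009] [ 1.80930498e-02 -6.92080519e-02  1.89298159e+00 -4.44089210e-16
  1.31781912e+00  1.81565257e+00]
(-0.089, -0.093, 0.12) [np.float64(0.4453697670825763), np.float64(-0.09380972285840757), 0.12] [-0.38116206 -0.07900077  2.06216828  0.          1.15842514 -1.72519519] [-3.81162060e-01 -7.90007708e-02  2.06216828e+00 -4.44089210e-16
  1.15842514e+00  1.41639746e+00]
(0.035, 0.065, 0.11) [np.float64(0.601717582057443), np.float64(0.0322670821161192), 0.11] [-0.07723775  0.28063137  1.69254326  0.          1.16841802 -1.42127089] [-7.72377515e-02  2.80631371e-01  1.69254326e+00 -4.44089210e-16
  1.16841802e+00  1.72032177e+00]
2.75 -0.00013308234699038328 [0.48728179 0.08809479 0.20015569] [ 0.28116522  0.37278546 -0.42141303]
1 True 0.12263112855688346 [-2.36243094 -0.1578638   5.42120996] 4.95
gives
7.1333
```

View pics/s1.png

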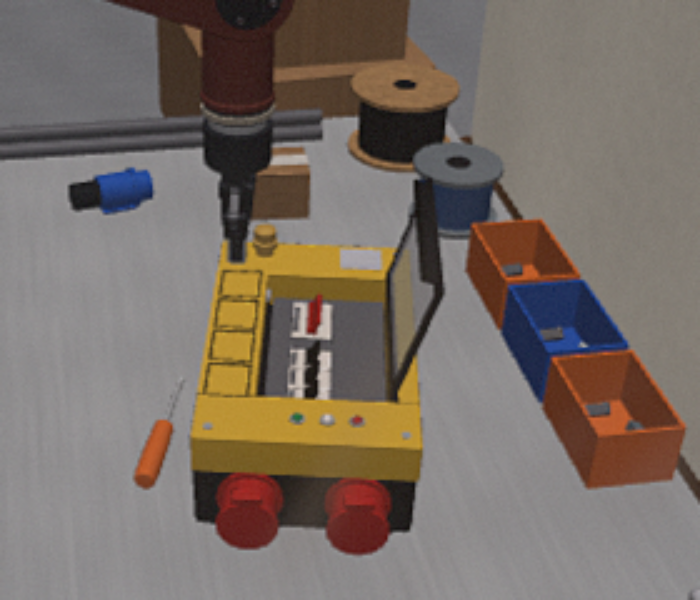

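Cap 1 was the paddle. The flap now stands open on the right, at about (425,290) in the crop, and the red toggle at (316,313) leans to the far side. Next I push the switch.

```bash
python3 - <<'E'
from h import *
move_l(W(-.085,.09,.19),feed=.15)
move_l(W(.036,.066,.19),feed=.15)
print(move_l(W(.036,.066,.140),feed=.1,max_force=10),move_l(W(.036,.066,.111),feed=.04,max_force=6),observe()["eef_pos"])
hit=move_l(W(-.002,.066,.111),feed=.025,max_force=16)
hold(.3);o=observe();c,s=np.cos(YAW),np.sin(YAW);e=o["eef_pos"]-np.array([.553,-.0232,0])
print(hit,"x_d",c*e[0]+s*e[1],"y_d",-s*e[0]+c*e[1],e[2],o["ft_force"],o["time_s"])
x=c*e[0]+s*e[1]
move_l(W(x+.012,.066,.111),feed=.05); move_l(W(x+.012,.066,.20),feed=.1)
move_l(W(-.16,.066,.26),feed=.2)
hold(.3)
im,d=get_image("side");cv2.imwrite("pics/s2.png",cv2.resize(im[180:330,270:420],None,fx=4,fy=4,interpolation=cv2.INTER_CUBIC)[...,::-1])
print(observe()["time_s"],observe()["ft_force"])
E
```

```text
False False [0.60309568 0.03300031 0.11116484]
True x_d 0.008283017831187275 y_d 0.06607402055168667 0.11246847451353904 [ 1.47093329 -0.16682055  2.24529125] 11.4917
14.375 [-0.27415482 -0.29192398 -0.10868915]
```

View pics/s2.png

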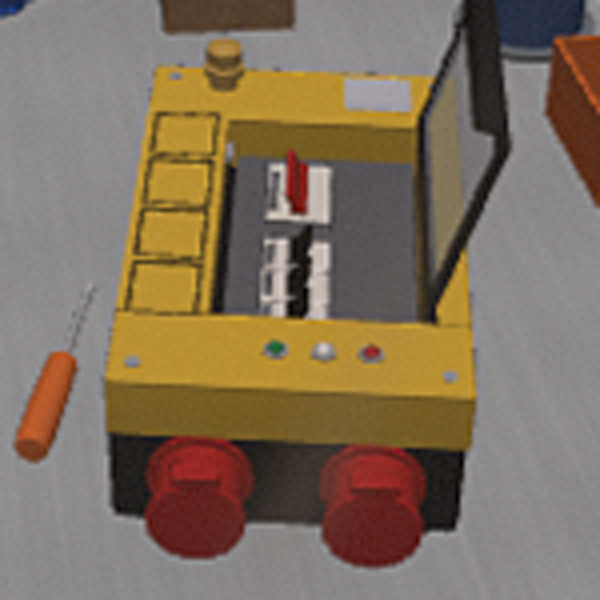

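The flap is open and the red bar at about (297,182) now leans to the near side; the breakers are unmoved. I'll push once more, harder, to check it sits on its hard stop.

```bash
python3 - <<'E'
from h import *
move_l(W(.026,.066,.20),feed=.2)
move_l(W(.026,.066,.111),feed=.08,max_force=8)
hit=move_l(W(-.004,.066,.111),feed=.02,max_force=25)
o=observe();c,s=np.cos(YAW),np.sin(YAW);e=o["eef_pos"]-np.array([.553,-.0232,0])
x=c*e[0]+s*e[1];print(hit,"x_d",x,e[2],o["ft_force"],o["time_s"])
move_l(W(x+.014,.066,.111),feed=.05); move_l(W(x+.014,.066,.20),feed=.1)
move_l(W(-.16,.066,.28),feed=.2)
hold(.3)
im,d=get_image("side");cv2.imwrite("pics/s3.png",cv2.resize(im[180:330,270:420],None,fx=4,fy=4,interpolation=cv2.INTER_CUBIC)[...,::-1])
# expected bar tip midpoint pixel in side view for several angles
C=get_calibration("side");K=np.array(C["intrinsics"]);T=np.linalg.inv(np.array(C["world_from_camera"]))
for a in(0,.72,.9):
    l=.45-a
    for y in(.035,.095):
        p=T@np.r_[W(.02*np.sin(l),y,.102+.02*np.cos(l)),1];q=K@p[:3];print(a,y,((q[:2]/q[2]-[270,180])*4).round(1))
print(observe()["time_s"])
E
```

```text
True x_d 0.006644865543310169 0.11611831672531486 [ 3.60593499 -0.78150556  1.54740217] 18.2083
0 0.035 [311.2 192. ]
0 0.095 [313.1 145.8]
0.72 0.035 [291.4 189.6]
0.72 0.095 [294.  143.5]
0.9 0.035 [286.6 190.8]
0.9 0.095 [289.3 144.8]
21.2083
```

View pics/s3.png

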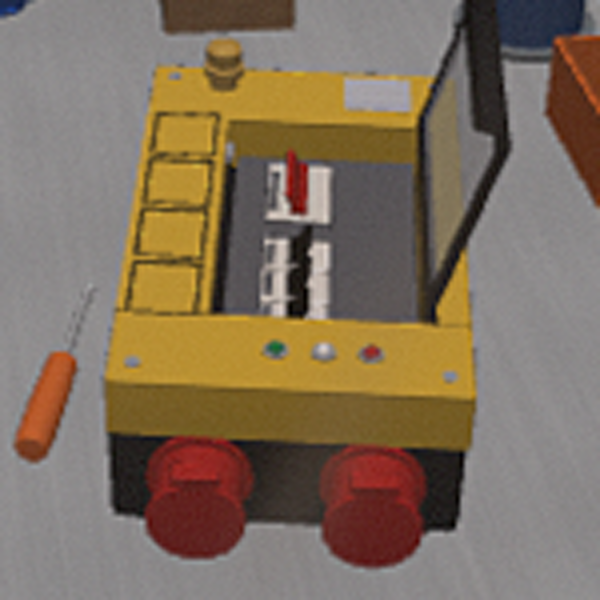

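The toggle is in the same place after the 25 N push. Its far tip corner, at about (290,150), matches the projection for 0.9 rad in column (289, against 294 for 0.72). It is on its off stop, the paddle row lies flush and the hand is clear.

```bash
python3 -c "
from plant import *
print(job_done())"
```

```text
the job is handed in; nothing more can be done
None
```

The job is handed in at about 21 s: cap 1 (leftmost) was the release paddle, the flap sprang open, the red main switch is on its off stop, the breakers look untouched in the last picture, and the hand is clear; the judge's verdict was not shown.

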